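Sweep the loose kit pieces off the booklet into the sorting tray

ROBOT

A 7-joint arm with a two-finger parallel gripper is mounted at the origin on the work surface. World frame = base frame: x ahead of the robot, y to its left, z up, the work surface at z = 0. Lengths are in m, angles in rad, forces in N, time in s.
With the tool pointing down it reaches from about 0.4 to 0.85 m from the base axis. Payload 6.9 kg.
Tool frame: the origin (TCP) lies midway between the tips of the shut fingers; the grasp point (between the pads) lies 19 mm behind it (r.tcp_to_grasp is the distance from the TCP to the grasp point, in m); z points along the fingers, y is the direction in which the jaws open and shut (so a half turn about z gives the same grasp; the last joint's range is limited). The gripper opens to 85 mm and grips with 20 to 120 N. Pads are 22 mm wide; open, the fingers measure 114 mm over their backs; the gripper's body (76 mm by 85 mm) begins 54 mm behind the grasp point. The pads swing forward as they close: fully open they stand 13 mm farther back than shut.
Start: joints at [-1.157, 0.507, -0.238, 1.5, 0.126, 1.149, -0.155], TCP at [0.189, 0.596, 0.193] pointing down, gripper open.
Joint ranges: [-3.08, 3.08], [-0.24, 2.05], [-1.43, 1.35], [0, 2.5], [-1.52, 4.66], [0.17, 1.96], [-2.89, 2.89]. Speed limits (rad/s): [2.39, 2.39, 3.14, 3.14, 3.14, 3.14, 3.14].

INTERFACE

Orientations are given as [roll, pitch, yaw] about the fixed x, y, z axes, in that order (R = Rz(yaw) Ry(pitch) Rx(roll)).
In Python, from plant import r, capture, camera_model, spotter gives the robot as it stands.
- The arm moves only by the tool move_arm, never from a script. Its argument "motion" is a list of rows, each an object of numbers: "rx", "ry", "rz": the turn, a rotation vector about the tool's x, y, z in rad; "x", "y", "z": the shift along the tool's x, y, z in m; "jaw": the finger opening in m, from 0 to 0.0854. In form: [{"rx": .., "ry": .., "rz": .., "x": .., "y": .., "z": .., "jaw": ..}, ...]. A call has exactly 10 rows; each row shifts and turns the commanded pose from where the row before left it, along the tool's axes as they then stand; what a row does not reach is not made up. A row lasts 1/10 s, in which the tool goes at most 50 mm and 8.59 degrees, less where a joint would pass 70% of its speed; a pose out of reach is approached as far as the arm can. A call with a gripper value outside its range is refused whole. The fingers move at their own pace and stop on an object; "grip_force" is the grip in N (left out, the last holds). Time passes only in rows, so rows that do not move let the fingers close, or fill a call up. It gives the time, the measured TCP pose, the force and the opening at its end, in the units of the state.
- r.sense(): the state, without advancing time (a new reading comes with each control period).
- capture(name): name is "scene" or "top" or "wrist"; returns the picture (400x640x3 uint8, red, green, blue); there is no depth.
- camera_model(name): a dict with "fovy" (degrees; the focal length in pixels is half the picture's height over the tangent of half this angle, whatever the lens; pixels are square), "cx", "cy" (the principal point, pixels), "dist_coeffs" ([k1, k2, p1, p2, k3] as OpenCV has them; the pictures are not rectified), "R" (3x3) and "t" (3): a world point X has camera coordinates R X + t; the wrist camera has in their place "hand_eye" (4x4, takes a point from camera to tool coordinates, whose origin is the TCP and whose axes are the flange's). Camera axes: x right, y down, z forward; pixel columns grow to the right and rows downward; lengths in m; the calibration is good to about 2 mm. A picture is of the moment at which its call begins: read the wrist's pose just before it. camera_model takes no time and is no camera call.
- r.job_done(): hands the job in, once; it reports no verdict.
Trained networks look in the newest picture that a camera, given by its name, has taken for a name from the list of things; names that differ only in an ending like _2 or _b are one class to them, and where a whole thing is asked for, a point or a joint stands for the part that bears it (a point fixed in the world has none). Each returns a list of dicts, best first, with "confidence" (0 to 1); they miss things now and then, are a little off and sometimes report something else, mostly with a low value. They report only what shows in the picture. A call takes as long as a camera call.
- spotter.find_in(query, camera): "pixel" ([column, row] in pixels, amid what is visible of it).
- spotter.masks_of(query, camera): "region" (400x640 bool, what is visible of it) and "pixel" ([column, row] in pixels, amid what is visible of it).
The state is a dict: "time": time; "joint_positions": joint angles; "dq": joint speeds; "joint_efforts": joint torques, N m; "tool_pos": TCP position; "eef_rot": TCP orientation; "ft_force": force on the tool from outside, world axes, zero at the start; "moment": the same for the moment, N m; "gripper_width": opening from 0.0 (shut) to 1.0 (fully open).
Only numpy, scipy, OpenCV 4.12 (cv2) and the standard library are available. Lean on these libraries where they do the work, as an engineer would, in place of code of your own. Each camera call takes 0.05 s, during which the arm holds its last target. There are 200 camera calls.

TASK

Clear the page for the next building step: with the fingertips, sweep the three loose pieces that lie on the instruction booklet (the strip, the square plate and the oblong block) across the table into the open-fronted sorting tray, right in past its sloping lip, without picking any of them up. The half-built boat and the glue pot hold the booklet down: leave them standing, and leave everything else on the table where it is.

Things in the scene. Friction and masses are not known exactly. Their poses are not given: they have to be found in the camera images.
- booklet: Open instruction booklet lying flat, white paper with pictures, 280 x 360 mm, paper-thin (nothing catches on it); fixed. Origin at its middle on the table. Its x axis runs along the 280 mm side (roughly away from the robot), y along the 360 mm side (roughly to the robot's left, towards the tray). The three loose pieces lie on it about 75 mm either side of its middle line (two on one side, one on the other).
- tray: Grey plastic sorting tray fixed to the table left of the booklet, open at the front like a dustpan. 170 mm deep (x), 260 wide (y). Origin: centre of its underside. The open front, x = -85 mm, faces the booklet. Flat floor 3 mm thick from x = -65 to +81. Walls 36 mm high; inner faces y = +-126 and x = +81 (back); only 18 mm high beside the lip. A thumb tab sticks out behind at rim height.
- tray_lip (a point): Middle of the front edge of the tray's lip, at table height (tray x = -85 mm, y = 0); x points straight into the tray. The lip is a smooth ramp across the whole mouth: it rises from the table to the 3 mm floor over 20 mm.
- strip_c (a point): Loose dark grey strip with round ends and three holes, 64 x 24 mm, 12 mm thick, about 18 g, lying flat on the booklet. Site at the middle of the piece, half-way up; x along its length.
- plate_c (a point): Loose tan square plate with four holes, 40 x 40 mm, 12 mm thick, about 18 g, lying flat on the booklet. Site at the middle of the piece, half-way up; x and y square to its sides.
- block_c (a point): Loose black oblong block with holes, 40 x 28 mm, 18 mm high, about 20 g, lying on the booklet. Site at the middle of the piece, half-way up; x along its length.
- pot: Small round glue pot, 38 mm across, 46 mm high, about 60 g, standing on the booklet among the loose pieces, near its middle line. Stays. Origin at the centre of its underside.
- boat: Half-built boat, white with a tan deck, 149 mm long (x: -70 to +79, bow at +x), 54 mm wide, 56 mm high, about 180 g, standing with its bow on the right-hand end of the booklet, bow towards the tray. Stays. Origin on its underside near the middle.
- spare_strip: Tan strip of the same shape as the loose one (64 x 24 x 12 mm) lying beyond the booklet, off the paper. Stays. Origin at the centre of its underside.
- spare_plate: Grey square plate (40 x 40 x 12 mm) lying to the right, nearer the robot than the boat, off the paper. Stays. Origin at the centre of its underside.
- wheel: Black tyre on a grey hub, 44 mm across, 18 mm high, lying flat beyond the tray. Stays. Origin at the centre of its underside.
- cup: White paper cup, 72 mm across the rim, 85 mm high, standing beyond the booklet. Stays. Origin at the centre of its underside.

How it is judged:
At the end, for the whole second after the job is handed in: The middle of each of the three pieces is inside the tray, at least 30 mm in from the front edge of the lip (a piece wholly beyond the 20 mm ramp always is) and between its walls, lying low (middle less than 32 mm above the table) (x of strip_c in the frame of tray between -0.055 and 0.083 m and y of strip_c in the frame of tray between -0.126 and 0.126 m and height (world z) of each of strip_c, plate_c, block_c below 0.032 m and x of plate_c in the frame of tray between -0.055 and 0.083 m and y of plate_c in the frame of tray between -0.126 and 0.126 m and x of block_c in the frame of tray between -0.055 and 0.083 m and y of block_c in the frame of tray between -0.126 and 0.126 m); the robot touches nothing.
It fails at once if a piece was picked up: its centre rose more than 32 mm above the table (it belongs on the table or the tray floor) (height (world z) of any of strip_c, plate_c, block_c above 0.032 m).
It fails at once if one of the other things was shifted more than 20 mm (distance of any of boat, pot, spare_strip, spare_plate, wheel, cup from where it was at the start of the episode above 0.02 m).
It fails at once if the glue pot, the boat or the cup was tipped over (angle between any of pot, boat, cup's own z axis and vertical above 0.35 rad).
It also fails if it takes over 67 s, if anything falls off the work surface, if the arm or the gripper's body presses on something with over 40 N, if the wrist force passes 120 N, or if a joint passes its speed limit or range.

## Working session

There is one attempt and no reset: what is moved stays moved. The work goes in short steps, Python scripts to look and compute and a tool call to move; the robot and the scene stay as the last step left them, time stands still between calls to the robot, and variables do not carry over. Pictures are saved under pics/ and viewed, about 8 in all and at most 12, crops included, and the job is handed in when it is done.

Besides the shell and the picture viewer there is one more tool, called in YAML: its name, and indented under it one key for each argument. move_arm: Moves the arm, as the interface text tells. Its arguments: {"type":"object","properties":{"motion":{"type":"array","items":{"type":"object","properties":{"rx":{"type":"number"},"ry":{"type":"number"},"rz":{"type":"number"},"x":{"type":"number"},"y":{"type":"number"},"z":{"type":"number"},"jaw":{"type":"number"}}}},"grip_force":{"type":"number"}},"required":["motion"]}

```bash
mkdir -p pics; ls; cat > h.py <<'E'
import numpy as np, cv2
from plant import r, capture, camera_model, spotter
def ray(name,px):
    m=camera_model(name); f=200/np.tan(np.radians(m['fovy'])/2)
    K=np.array([[f,0,m['cx']],[0,f,m['cy']],[0,0,1]])
    p=cv2.undistortPoints(np.array(px,float).reshape(-1,1,2),K,np.array(m['dist_coeffs']))[:,0]
    R=np.array(m['R']);t=np.array(m['t'])
    return -R.T@t, np.c_[p,np.ones(len(p))]@R
def world(name,px,z):
    o,d=ray(name,px); return o+d*((z-o[2])/d[:,2])[:,None]
def mask_rect(q,cam,z,n=1):
    out=[]
    for m in spotter.masks_of(q,cam)[:n]:
        c=max(cv2.findContours(m['region'].astype('uint8'),0,1)[0],key=cv2.contourArea)
        w=world(cam,c[:,0],z)[:,:2]*1000
        b=cv2.minAreaRect(w.astype('float32'))
        out.append((round(m['confidence'],2),np.round(m['pixel']),np.round(b[0]),np.round(b[1]),round(b[2])))
    return out
E
python3 - <<'E'
from h import *
for c in('top','scene'):
    cv2.imwrite(f'pics/{c}0.png',capture(c)[:,:,::-1])
H=dict(booklet=0,tray=.036,strip_c=.012,plate_c=.012,block_c=.018,pot=.046,boat=.03,spare_strip=.012,spare_plate=.012,wheel=.018,cup=.085)
for q,z in H.items(): print(q,mask_rect(q,'top',z,2))
s=r.sense();print(s['time'],s['tool_pos'],s['eef_rot'],s['gripper_width'])
print(-np.array(camera_model('top')['R']).T@camera_model('top')['t'])
E
```

```text
pics
booklet [(0.97, array([346., 214.]), array([ 553., -109.]), array([284., 360.]), 1)]
tray [(0.63, array([205., 218.]), array([540., 335.]), array([270., 208.]), 4)]
strip_c []
plate_c []
block_c [(0.41, array([365., 234.]), array([ 493., -173.]), array([26., 37.]), 77)]
pot [(0.69, array([333., 212.]), array([556., -69.]), array([33., 27.]), 1)]
boat [(0.86, array([416., 216.]), array([ 550., -316.]), array([ 54., 152.]), 1), (0.61, array([270., 148.]), array([747., 128.]), array([42., 41.]), 46)]
spare_strip [(0.59, array([320., 144.]), array([772., -18.]), array([56., 25.]), 80)]
spare_plate [(0.6, array([438., 266.]), array([ 404., -393.]), array([41., 39.]), 37)]
wheel [(0.52, array([270., 146.]), array([748., 131.]), array([41., 44.]), 1)]
cup [(0.68, array([383., 142.]), array([ 758., -206.]), array([78., 71.]), 1)]
0.65 [0.18939036 0.5956107  0.19348717] [-3.14157800e+00  1.60291344e-06  2.83373697e+00] 0.9994105817748298
[ 0.46896222 -0.06017368  1.37982586]
```

View pics/top0.png

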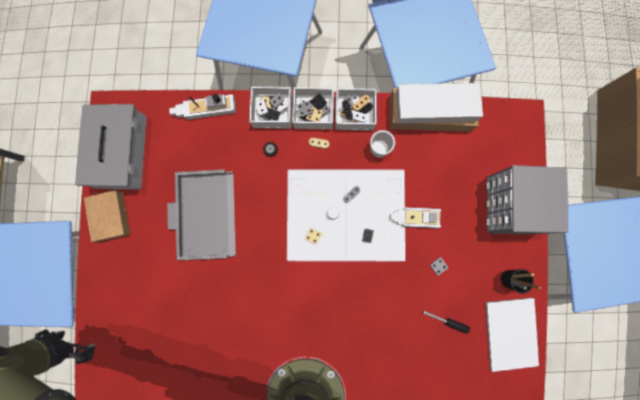

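View pics/scene0.png

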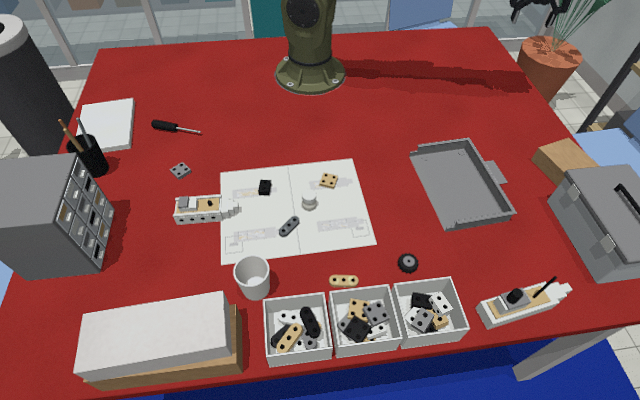

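The top picture (image left is +y, up is +x) shows the strip at (351,194), plate (313,236), block (368,236), pot (333,214), boat bow at about (392,216) and the tray mouth along column 235, rows 172–258. The scene view agrees with this layout. The network missed the strip and plate, so I'll segment those by colour.

```bash
python3 - <<'E'
from h import *
im=cv2.imread('pics/top0.png'); 
hsv=cv2.cvtColor(im,cv2.COLOR_BGR2HSV)
def seg(n,px,z,m):
    k,l,st,ce=cv2.connectedComponentsWithStats(m.astype('uint8'))
    x0,y0=px; w=l[y0-4:y0+5,x0-4:x0+5]; i=np.bincount(w[w>0]).argmax()
    c=max(cv2.findContours((l==i).astype('uint8'),0,1)[0],key=cv2.contourArea)
    b=cv2.minAreaRect((world('top',c[:,0],z)[:,:2]*1000).astype('float32'))
    print(n,np.round(b[0]),np.round(b[1]),round(b[2]),np.round(cv2.boxPoints(b)).tolist())
notw=(hsv[:,:,2]<150)|(hsv[:,:,1]>70)
seg('strip',(351,194),.012,notw);seg('plate',(313,236),.012,notw);seg('block',(368,236),.018,notw)
for n,p,z in[('tray front corners',[(235,172),(234,258)],.0),('tray back',[(177,172),(179,259)],.036),('bow tip',[(390,216)],.03),('pot top/base',[(333,212)],.046)]:
    print(n,np.round(world('top',p,z)*1000))
cv2.imwrite('pics/crop.png',cv2.resize(im[160:270,165:445],None,fx=2.85,fy=2.85,interpolation=cv2.INTER_CUBIC))
# scene cross-check
for n,p,z in[('strip',(289,226),.012),('plate',(329,180),.012),('block',(265,187),.018),('tray mouth',[(410,153),(445,228)],0.0)]:
    print('scene',n,np.round(world('scene',p,z)*1000))
E
```

```text
strip [ 624. -131.] [15. 33.] 46 [[607.0, -125.0], [631.0, -147.0], [641.0, -136.0], [618.0, -114.0]]
plate [486.  -8.] [31. 33.] 65 [[464.0, -16.0], [494.0, -29.0], [507.0, -1.0], [477.0, 13.0]]
block [ 491. -173.] [28. 39.] 80 [[470.0, -183.0], [508.0, -190.0], [513.0, -163.0], [475.0, -156.0]]
tray front corners [[678. 241.   0.]
 [411. 233.   0.]]
tray back [[669. 415.  36.]
 [403. 395.  36.]]
bow tip [[ 551. -240.   30.]]
pot top/base [[558. -68.  46.]]
scene strip [[ 625. -122.   12.]]
scene plate [[494.  -6.  12.]]
scene block [[ 503. -172.   18.]]
scene tray mouth [[413. 238.   0.]
 [670. 253.   0.]]
```

View pics/crop.png

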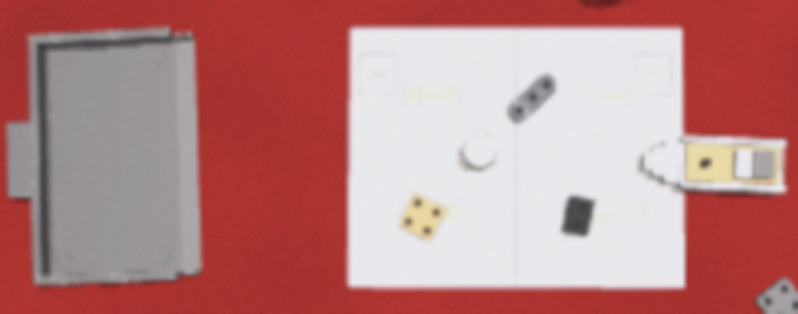

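Measured positions:

| Thing | Position |
|---|---|
| strip | (0.617,-0.125), long axis at 45° |
| plate | (0.488,-0.008) |
| block | (0.491,-0.173) |
| pot | (0.557,-0.069) |
| bow tip | (0.55,-0.24) |
| tray mouth | y≈0.24, x 0.41 to 0.67 |

I'll make two lanes along +y: block and plate at x≈0.49, then the strip at x≈0.622. The first move turns the tool so tool x = world +y and tool y = world +x.

move_arm:
  motion:
    - {"rz": 0.14, "jaw": 0.03}
    - {"rz": 0.14, "jaw": 0.03}
    - {"rz": 0.14, "jaw": 0.03}
    - {"rz": 0.14, "jaw": 0.03}
    - {"rz": 0.14, "jaw": 0.03}
    - {"rz": 0.14, "jaw": 0.03}
    - {"rz": 0.14, "jaw": 0.03}
    - {"rz": 0.14, "jaw": 0.03}
    - {"rz": 0.143, "jaw": 0.03}
    - {"jaw": 0.03}

```text
invalid input
```

move_arm:
  motion:
    - {"rx": 0, "ry": 0, "rz": 0.14, "x": 0, "y": 0, "z": 0, "jaw": 0.03}
    - {"rx": 0, "ry": 0, "rz": 0.14, "x": 0, "y": 0, "z": 0, "jaw": 0.03}
    - {"rx": 0, "ry": 0, "rz": 0.14, "x": 0, "y": 0, "z": 0, "jaw": 0.03}
    - {"rx": 0, "ry": 0, "rz": 0.14, "x": 0, "y": 0, "z": 0, "jaw": 0.03}
    - {"rx": 0, "ry": 0, "rz": 0.14, "x": 0, "y": 0, "z": 0, "jaw": 0.03}
    - {"rx": 0, "ry": 0, "rz": 0.14, "x": 0, "y": 0, "z": 0, "jaw": 0.03}
    - {"rx": 0, "ry": 0, "rz": 0.14, "x": 0, "y": 0, "z": 0, "jaw": 0.03}
    - {"rx": 0, "ry": 0, "rz": 0.14, "x": 0, "y": 0, "z": 0, "jaw": 0.03}
    - {"rx": 0, "ry": 0, "rz": 0.143, "x": 0, "y": 0, "z": 0, "jaw": 0.03}
    - {"rx": 0, "ry": 0, "rz": 0, "x": 0, "y": 0, "z": 0, "jaw": 0.03}
  grip_force: 30

```text
time: 1.65
tool_pos: [0.1892, 0.5957, 0.1935]
eef_rot: [3.141, 0.0, 1.569]
ft_force: [-0.0, -0.1, -0.6]
gripper_width: 0.358
```

move_arm:
  motion:
    - {"rx": 0, "ry": 0, "rz": 0, "x": -0.035, "y": 0.03, "z": 0, "jaw": 0.03}
    - {"rx": 0, "ry": 0, "rz": 0, "x": -0.035, "y": 0.03, "z": 0, "jaw": 0.03}
    - {"rx": 0, "ry": 0, "rz": 0, "x": -0.035, "y": 0.03, "z": 0, "jaw": 0.03}
    - {"rx": 0, "ry": 0, "rz": 0, "x": -0.035, "y": 0.03, "z": 0, "jaw": 0.03}
    - {"rx": 0, "ry": 0, "rz": 0, "x": -0.035, "y": 0.03, "z": 0, "jaw": 0.03}
    - {"rx": 0, "ry": 0, "rz": 0, "x": -0.035, "y": 0.03, "z": 0, "jaw": 0.03}
    - {"rx": 0, "ry": 0, "rz": 0, "x": -0.035, "y": 0.03, "z": 0, "jaw": 0.03}
    - {"rx": 0, "ry": 0, "rz": 0, "x": -0.035, "y": 0.03, "z": 0, "jaw": 0.03}
    - {"rx": 0, "ry": 0, "rz": 0, "x": -0.035, "y": 0.03, "z": 0, "jaw": 0.03}
    - {"rx": 0, "ry": 0, "rz": 0, "x": -0.035, "y": 0.03, "z": 0, "jaw": 0.03}

```text
time: 2.65
tool_pos: [0.4904, 0.2441, 0.1938]
eef_rot: [3.141, -0.0, 1.576]
ft_force: [1.5, 0.6, -0.2]
gripper_width: 0.35
```

move_arm:
  motion:
    - {"rx": 0, "ry": 0, "rz": 0, "x": -0.045, "y": 0, "z": 0, "jaw": 0.03}
    - {"rx": 0, "ry": 0, "rz": 0, "x": -0.045, "y": 0, "z": 0, "jaw": 0.03}
    - {"rx": 0, "ry": 0, "rz": 0, "x": -0.045, "y": 0, "z": 0, "jaw": 0.03}
    - {"rx": 0, "ry": 0, "rz": 0, "x": -0.045, "y": 0, "z": 0, "jaw": 0.03}
    - {"rx": 0, "ry": 0, "rz": 0, "x": -0.045, "y": 0, "z": 0, "jaw": 0.03}
    - {"rx": 0, "ry": 0, "rz": 0, "x": -0.045, "y": 0, "z": 0, "jaw": 0.03}
    - {"rx": 0, "ry": 0, "rz": 0, "x": -0.045, "y": 0, "z": 0, "jaw": 0.03}
    - {"rx": 0, "ry": 0, "rz": 0, "x": -0.045, "y": 0, "z": 0, "jaw": 0.03}
    - {"rx": 0, "ry": 0, "rz": 0, "x": -0.045, "y": 0, "z": 0, "jaw": 0.03}
    - {"rx": 0, "ry": 0, "rz": 0, "x": -0.04, "y": 0, "z": 0, "jaw": 0.03}

```text
time: 3.65
tool_pos: [0.489, -0.2018, 0.1938]
eef_rot: [3.141, 0.001, 1.575]
ft_force: [1.4, -0.1, 0.1]
gripper_width: 0.351
```

move_arm:
  motion:
    - {"rx": 0, "ry": 0, "rz": 0, "x": -0.014, "y": 0.002, "z": 0.02, "jaw": 0.03}
    - {"rx": 0, "ry": 0, "rz": 0, "x": 0, "y": 0, "z": 0.03, "jaw": 0.03}
    - {"rx": 0, "ry": 0, "rz": 0, "x": 0, "y": 0, "z": 0.03, "jaw": 0.03}
    - {"rx": 0, "ry": 0, "rz": 0, "x": 0, "y": 0, "z": 0.03, "jaw": 0.03}
    - {"rx": 0, "ry": 0, "rz": 0, "x": 0, "y": 0, "z": 0.025, "jaw": 0.03}
    - {"rx": 0, "ry": 0, "rz": 0, "x": 0, "y": 0, "z": 0.02, "jaw": 0.03}
    - {"rx": 0, "ry": 0, "rz": 0, "x": 0, "y": 0, "z": 0.015, "jaw": 0.03}
    - {"rx": 0, "ry": 0, "rz": 0, "x": 0, "y": 0, "z": 0.01, "jaw": 0.03}
    - {"rx": 0, "ry": 0, "rz": 0, "x": 0, "y": 0, "z": 0.008, "jaw": 0.03}
    - {"rx": 0, "ry": 0, "rz": 0, "x": 0, "y": 0, "z": 0, "jaw": 0.03}

```text
time: 4.65
tool_pos: [0.4911, -0.2132, 0.0049]
eef_rot: [-3.141, -0.0, 1.572]
ft_force: [0.4, -0.0, -0.6]
gripper_width: 0.354
```

```bash
python3 - <<'E'
from h import *
a=capture('top')[:,:,::-1];b=capture('wrist')[:,:,::-1]
cv2.imwrite('pics/t1.png',np.vstack([cv2.resize(a[160:270,165:445],(640,251)),cv2.resize(b,(480,300))[:, :] if 0 else np.pad(cv2.resize(b,(480,300)),((0,0),(0,160),(0,0)))]))
E
```

```text
(no output)
```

View pics/t1.png

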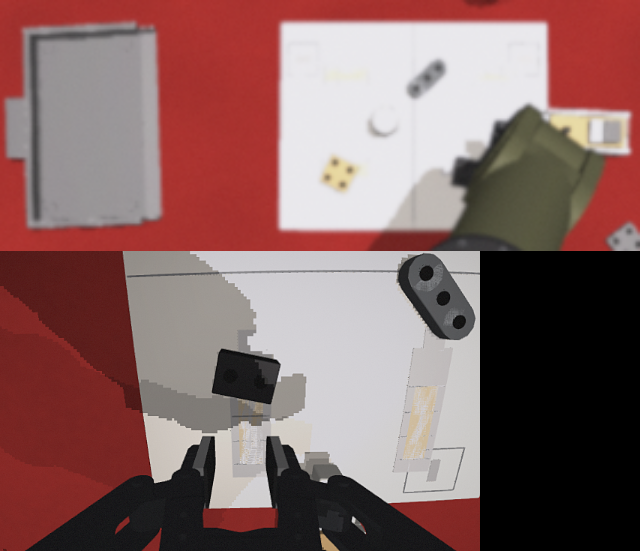

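The wrist view shows the block centred between the fingers (block col 246, finger gap 241), with the boat's bow clear to the right. The sweep can start.

move_arm:
  motion:
    - {"rx": 0, "ry": 0, "rz": 0, "x": 0.01, "y": 0, "z": -0.001, "jaw": 0.03}
    - {"rx": 0, "ry": 0, "rz": 0, "x": 0.01, "y": 0, "z": 0, "jaw": 0.03}
    - {"rx": 0, "ry": 0, "rz": 0, "x": 0.012, "y": 0, "z": 0, "jaw": 0.03}
    - {"rx": 0, "ry": 0, "rz": 0, "x": 0.015, "y": 0, "z": 0, "jaw": 0.03}
    - {"rx": 0, "ry": 0, "rz": 0, "x": 0.015, "y": 0, "z": 0, "jaw": 0.03}
    - {"rx": 0, "ry": 0, "rz": 0, "x": 0.015, "y": 0, "z": 0, "jaw": 0.03}
    - {"rx": 0, "ry": 0, "rz": 0, "x": 0.015, "y": 0, "z": 0, "jaw": 0.03}
    - {"rx": 0, "ry": 0, "rz": 0, "x": 0.015, "y": 0, "z": 0, "jaw": 0.03}
    - {"rx": 0, "ry": 0, "rz": 0, "x": 0.015, "y": 0, "z": 0, "jaw": 0.03}
    - {"rx": 0, "ry": 0, "rz": 0, "x": 0.015, "y": 0, "z": 0, "jaw": 0.03}

```text
time: 5.75
tool_pos: [0.4912, -0.0743, 0.0066]
eef_rot: [-3.142, -0.0, 1.572]
ft_force: [-0.4, 0.3, -0.2]
gripper_width: 0.351
```

move_arm:
  motion:
    - {"rx": 0, "ry": 0, "rz": 0, "x": 0.012, "y": 0, "z": 0, "jaw": 0.03}
    - {"rx": 0, "ry": 0, "rz": 0, "x": 0.012, "y": 0, "z": 0, "jaw": 0.03}
    - {"rx": 0, "ry": 0, "rz": 0, "x": 0.012, "y": 0, "z": 0, "jaw": 0.03}
    - {"rx": 0, "ry": 0, "rz": 0, "x": 0.012, "y": 0, "z": 0, "jaw": 0.03}
    - {"rx": 0, "ry": 0, "rz": 0, "x": 0.012, "y": 0, "z": 0, "jaw": 0.03}
    - {"rx": 0, "ry": 0, "rz": 0, "x": 0.012, "y": 0, "z": 0, "jaw": 0.03}
    - {"rx": 0, "ry": 0, "rz": 0, "x": 0.012, "y": 0, "z": 0, "jaw": 0.03}
    - {"rx": 0, "ry": 0, "rz": 0, "x": 0.012, "y": 0, "z": 0, "jaw": 0.03}
    - {"rx": 0, "ry": 0, "rz": 0, "x": 0.012, "y": 0, "z": 0, "jaw": 0.03}
    - {"rx": 0, "ry": 0, "rz": 0, "x": 0.012, "y": 0, "z": 0, "jaw": 0.03}

```text
time: 6.75
tool_pos: [0.4914, 0.0446, 0.0065]
eef_rot: [3.142, 0.0, 1.571]
ft_force: [-1.0, 0.5, 0.2]
gripper_width: 0.351
```

```bash
python3 - <<'E'
from h import *
b=capture('wrist')[:,:,::-1]
cv2.imwrite('pics/t2.png',cv2.resize(b,(480,300)))
E
```

```text
(no output)
```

View pics/t2.png

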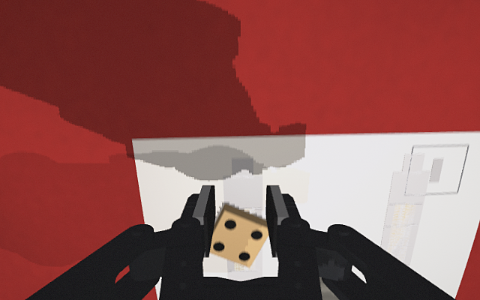

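The plate (238,235) now appears between and behind the fingertips and the block is out of view, so the fingers slipped past. I'll raise the tool and look.

move_arm:
  motion:
    - {"rx": 0, "ry": 0, "rz": 0, "x": 0, "y": 0, "z": -0.01, "jaw": 0.03}
    - {"rx": 0, "ry": 0, "rz": 0, "x": 0, "y": 0, "z": -0.02, "jaw": 0.03}
    - {"rx": 0, "ry": 0, "rz": 0, "x": 0, "y": 0, "z": -0.03, "jaw": 0.03}
    - {"rx": 0, "ry": 0, "rz": 0, "x": 0, "y": 0, "z": -0.04, "jaw": 0.03}
    - {"rx": 0, "ry": 0, "rz": 0, "x": -0.03, "y": 0, "z": -0.04, "jaw": 0.03}
    - {"rx": 0, "ry": 0, "rz": 0, "x": -0.04, "y": 0, "z": 0, "jaw": 0.03}
    - {"rx": 0, "ry": 0, "rz": 0, "x": -0.04, "y": 0, "z": 0, "jaw": 0.03}
    - {"rx": 0, "ry": 0, "rz": 0, "x": -0.04, "y": 0, "z": 0, "jaw": 0.03}
    - {"rx": 0, "ry": 0, "rz": 0, "x": -0.04, "y": 0, "z": 0, "jaw": 0.03}
    - {"rx": 0, "ry": 0, "rz": 0, "x": 0, "y": 0, "z": 0, "jaw": 0.03}

```text
time: 7.8
tool_pos: [0.4901, -0.1541, 0.1478]
eef_rot: [3.14, 0.004, 1.561]
ft_force: [-0.7, 0.7, -0.5]
gripper_width: 0.355
```

```bash
cat >> h.py <<'E'
def world_w(px,z,s):
    from scipy.spatial.transform import Rotation as Ro
    m=camera_model('wrist'); f=200/np.tan(np.radians(m['fovy'])/2)
    K=np.array([[f,0,m['cx']],[0,f,m['cy']],[0,0,1]])
    p=cv2.undistortPoints(np.array(px,float).reshape(-1,1,2),K,np.array(m['dist_coeffs']))[:,0]
    H=np.array(m['hand_eye']); R=Ro.from_euler('xyz',s['eef_rot']).as_matrix()
    d=np.c_[p,np.ones(len(p))]@(R@H[:3,:3]).T; o=np.array(s['tool_pos'])+R@H[:3,3]
    return o+d*((z-o[2])/d[:,2])[:,None]
E
python3 - <<'E'
from h import *
s=r.sense()
b=capture('wrist')[:,:,::-1]; a=capture('top')[:,:,::-1]; 
cv2.imwrite('pics/t3.png',np.vstack([cv2.resize(a[160:270,165:445],(640,251)),np.pad(cv2.resize(b,(480,300)),((0,0),(0,160),(0,0)))]))
for q,z in dict(block_c=.018,plate_c=.012).items():
  for d in spotter.masks_of(q,'wrist')[:2]:
    c=max(cv2.findContours(d['region'].astype('uint8'),0,1)[0],key=cv2.contourArea)
    x=cv2.minAreaRect((world_w(c[:,0],z,s)[:,:2]*1000).astype('float32'));print(q,d['confidence'],d['pixel'],x)
print(s['tool_pos'],np.round(world_w([[320,250]],0,s),3))
E
```

```text
block_c 0.92 [325.9, 195.9] ((494.2082214355469, -173.46792602539062), (31.293964385986328, 39.84745788574219), 79.40213775634766)
plate_c 0.7 [316.8, 14.2] ((484.90167236328125, -16.570358276367188), (28.57050132751465, 41.15944290161133), 68.34013366699219)
[ 0.49007114 -0.15410711  0.14781414] [[ 0.488 -0.236  0.   ]]
```

View pics/t3.png

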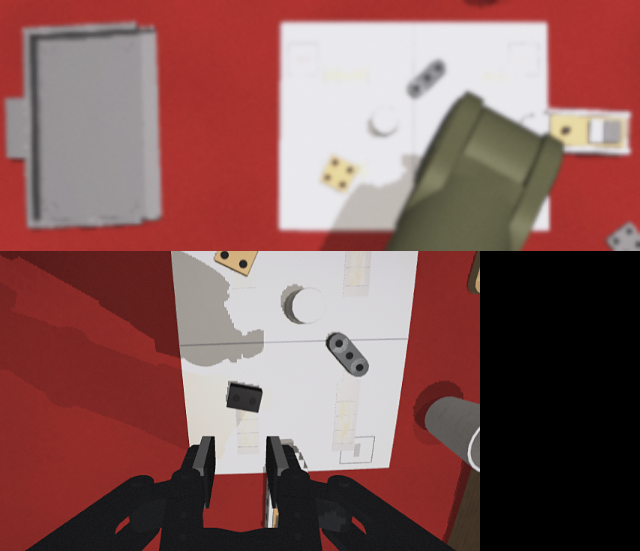

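Nothing moved: block and plate are exactly where they were, so the tips passed over them. I need to find where the tips really are, from the wrist picture.

```bash
python3 - <<'E'
from h import *
m=camera_model('wrist'); f=200/np.tan(np.radians(m['fovy'])/2)
K=np.array([[f,0,m['cx']],[0,f,m['cy']],[0,0,1]]); H=np.array(m['hand_eye']);Hi=np.linalg.inv(H)
print(H.round(3), m['fovy'], r.tcp_to_grasp)
for x in(-.011,0,.011):
  for z in(-.03,-.02,-.01,0):
    P=Hi@[x,.015,z,1]; q=cv2.projectPoints(P[:3].reshape(1,3),np.zeros(3),np.zeros(3),K,np.array(m['dist_coeffs']))[0].ravel()
    print(x,z,(q*.75).round(), P[2].round(3))
print({k:v for k,v in r.sense().items() if k in('tool_pos','eef_rot','joint_positions')})
b=cv2.imread('pics/t3.png')[251:,:480]
cv2.imwrite('pics/f.png',cv2.resize(b[170:300,130:350],None,fx=3,fy=3,interpolation=cv2.INTER_CUBIC))
E
```

```text
[[ 0.    -0.956 -0.294  0.075]
 [ 1.     0.    -0.001 -0.001]
 [ 0.001 -0.294  0.956 -0.18 ]
 [ 0.     0.     0.     1.   ]] 58.48538551490109 0.0187
-0.011 -0.03 [265. 209.] 0.169
-0.011 -0.02 [264. 201.] 0.178
-0.011 -0.01 [263. 194.] 0.188
-0.011 0 [262. 188.] 0.197
0 -0.03 [266. 193.] 0.165
0 -0.02 [264. 186.] 0.175
0 -0.01 [263. 180.] 0.184
0 0 [262. 174.] 0.194
0.011 -0.03 [266. 177.] 0.162
0.011 -0.02 [265. 171.] 0.172
0.011 -0.01 [263. 165.] 0.181
0.011 0 [262. 160.] 0.191
{'joint_positions': array([-0.04862214,  0.40404385,  0.41339804,  1.86858131, -0.20213689,
        0.9100705 ,  0.46029583]), 'tool_pos': array([ 0.49122889, -0.14560909,  0.14672995]), 'eef_rot': array([-3.14153516e+00, -6.40429071e-04,  1.57116704e+00])}
```

View pics/f.png

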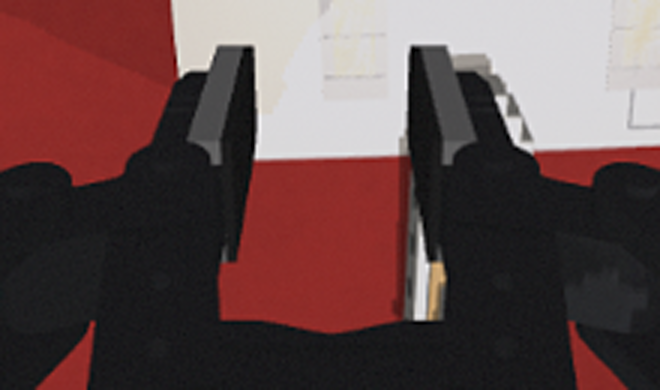

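The pad tips show at row ~185 (480-px scale), where the hand-eye model puts a tip at the TCP at row ~160. The gap's apparent size gives the same result: the real tips sit about 38–40 mm behind the reported TCP, so they passed at about 45 mm height. I'll go back behind the block and come down in guarded steps.

move_arm:
  motion:
    - {"rx": 0, "ry": 0, "rz": 0, "x": -0.034, "y": 0, "z": 0.0, "jaw": 0.03}
    - {"rx": 0, "ry": 0, "rz": 0, "x": -0.034, "y": 0, "z": 0.02, "jaw": 0.03}
    - {"rx": 0, "ry": 0, "rz": 0, "x": 0, "y": 0, "z": 0.03, "jaw": 0.03}
    - {"rx": 0, "ry": 0, "rz": 0, "x": 0, "y": 0, "z": 0.03, "jaw": 0.03}
    - {"rx": 0, "ry": 0, "rz": 0, "x": 0, "y": 0, "z": 0.03, "jaw": 0.03}
    - {"rx": 0, "ry": 0, "rz": 0, "x": 0, "y": 0, "z": 0.02, "jaw": 0.03}
    - {"rx": 0, "ry": 0, "rz": 0, "x": 0, "y": 0, "z": 0.01, "jaw": 0.03}
    - {"rx": 0, "ry": 0, "rz": 0, "x": 0, "y": 0, "z": 0.01, "jaw": 0.03}
    - {"rx": 0, "ry": 0, "rz": 0, "x": 0, "y": 0, "z": 0.01, "jaw": 0.03}
    - {"rx": 0, "ry": 0, "rz": 0, "x": 0, "y": 0, "z": 0, "jaw": 0.03}

```text
time: 9.0
tool_pos: [0.4912, -0.2139, -0.0141]
eef_rot: [-3.141, -0.0, 1.571]
ft_force: [-0.8, 0.5, 0.3]
gripper_width: 0.35
```

move_arm:
  motion:
    - {"rx": 0, "ry": 0, "rz": 0, "x": 0, "y": 0, "z": 0.003, "jaw": 0.03}
    - {"rx": 0, "ry": 0, "rz": 0, "x": 0, "y": 0, "z": 0.003, "jaw": 0.03}
    - {"rx": 0, "ry": 0, "rz": 0, "x": 0, "y": 0, "z": 0.002, "jaw": 0.03}
    - {"rx": 0, "ry": 0, "rz": 0, "x": 0, "y": 0, "z": 0.002, "jaw": 0.03}
    - {"rx": 0, "ry": 0, "rz": 0, "x": 0, "y": 0, "z": 0.002, "jaw": 0.03}
    - {"rx": 0, "ry": 0, "rz": 0, "x": 0, "y": 0, "z": 0.001, "jaw": 0.03}
    - {"rx": 0, "ry": 0, "rz": 0, "x": 0, "y": 0, "z": 0.001, "jaw": 0.03}
    - {"rx": 0, "ry": 0, "rz": 0, "x": 0, "y": 0, "z": 0, "jaw": 0.03}
    - {"rx": 0, "ry": 0, "rz": 0, "x": 0, "y": 0, "z": 0, "jaw": 0.03}
    - {"rx": 0, "ry": 0, "rz": 0, "x": 0, "y": 0, "z": 0, "jaw": 0.03}

```text
time: 10.0
tool_pos: [0.4914, -0.2144, -0.0274]
eef_rot: [3.142, 0.0, 1.571]
ft_force: [0.1, -0.0, 0.6]
gripper_width: 0.352
```

```bash
python3 - <<'E'
from h import *
b=capture('wrist')[:,:,::-1]; a=capture('scene')[:,:,::-1]
cv2.imwrite('pics/t4.png',np.hstack([cv2.resize(b,(480,300))[70:,100:400],cv2.resize(a[130:250,160:300],(268,230))]))
E
```

```text
(no output)
```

View pics/t4.png

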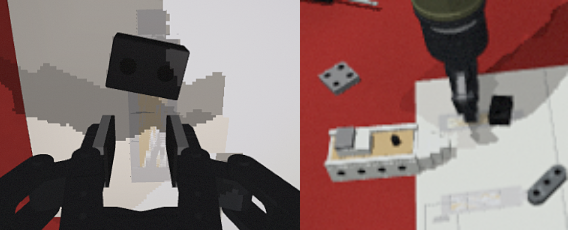

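The fingertips stand just behind the block, near the paper, with no contact yet. I'll feel for the table.

move_arm:
  motion:
    - {"rx": 0, "ry": 0, "rz": 0, "x": 0, "y": 0, "z": 0.001, "jaw": 0.03}
    - {"rx": 0, "ry": 0, "rz": 0, "x": 0, "y": 0, "z": 0.001, "jaw": 0.03}
    - {"rx": 0, "ry": 0, "rz": 0, "x": 0, "y": 0, "z": 0.001, "jaw": 0.03}
    - {"rx": 0, "ry": 0, "rz": 0, "x": 0, "y": 0, "z": 0.001, "jaw": 0.03}
    - {"rx": 0, "ry": 0, "rz": 0, "x": 0, "y": 0, "z": 0.001, "jaw": 0.03}
    - {"rx": 0, "ry": 0, "rz": 0, "x": 0, "y": 0, "z": 0, "jaw": 0.03}
    - {"rx": 0, "ry": 0, "rz": 0, "x": 0, "y": 0, "z": 0, "jaw": 0.03}
    - {"rx": 0, "ry": 0, "rz": 0, "x": 0, "y": 0, "z": 0, "jaw": 0.03}
    - {"rx": 0, "ry": 0, "rz": 0, "x": 0, "y": 0, "z": 0, "jaw": 0.03}
    - {"rx": 0, "ry": 0, "rz": 0, "x": 0, "y": 0, "z": 0, "jaw": 0.03}

```text
time: 11.1
tool_pos: [0.4914, -0.2144, -0.0325]
eef_rot: [3.142, 0.0, 1.571]
ft_force: [-0.3, -0.1, 0.3]
gripper_width: 0.349
```

move_arm:
  motion:
    - {"rx": 0, "ry": 0, "rz": 0, "x": 0, "y": 0, "z": 0.001, "jaw": 0.03}
    - {"rx": 0, "ry": 0, "rz": 0, "x": 0, "y": 0, "z": 0.001, "jaw": 0.03}
    - {"rx": 0, "ry": 0, "rz": 0, "x": 0, "y": 0, "z": 0.001, "jaw": 0.03}
    - {"rx": 0, "ry": 0, "rz": 0, "x": 0, "y": 0, "z": 0, "jaw": 0.03}
    - {"rx": 0, "ry": 0, "rz": 0, "x": 0, "y": 0, "z": 0, "jaw": 0.03}
    - {"rx": 0, "ry": 0, "rz": 0, "x": 0, "y": 0, "z": 0, "jaw": 0.03}
    - {"rx": 0, "ry": 0, "rz": 0, "x": 0, "y": 0, "z": 0, "jaw": 0.03}
    - {"rx": 0, "ry": 0, "rz": 0, "x": 0, "y": 0, "z": 0, "jaw": 0.03}
    - {"rx": 0, "ry": 0, "rz": 0, "x": 0, "y": 0, "z": 0, "jaw": 0.03}
    - {"rx": 0, "ry": 0, "rz": 0, "x": 0, "y": 0, "z": 0, "jaw": 0.03}

```text
time: 12.1
tool_pos: [0.4914, -0.2144, -0.0355]
eef_rot: [3.142, 0.0, 1.571]
ft_force: [0.6, 0.2, 0.2]
gripper_width: 0.352
```

move_arm:
  motion:
    - {"rx": 0, "ry": 0, "rz": 0, "x": 0, "y": 0, "z": 0.001, "jaw": 0.03}
    - {"rx": 0, "ry": 0, "rz": 0, "x": 0, "y": 0, "z": 0.001, "jaw": 0.03}
    - {"rx": 0, "ry": 0, "rz": 0, "x": 0, "y": 0, "z": 0.001, "jaw": 0.03}
    - {"rx": 0, "ry": 0, "rz": 0, "x": 0, "y": 0, "z": 0, "jaw": 0.03}
    - {"rx": 0, "ry": 0, "rz": 0, "x": 0, "y": 0, "z": 0, "jaw": 0.03}
    - {"rx": 0, "ry": 0, "rz": 0, "x": 0, "y": 0, "z": 0, "jaw": 0.03}
    - {"rx": 0, "ry": 0, "rz": 0, "x": 0, "y": 0, "z": 0, "jaw": 0.03}
    - {"rx": 0, "ry": 0, "rz": 0, "x": 0, "y": 0, "z": 0, "jaw": 0.03}
    - {"rx": 0, "ry": 0, "rz": 0, "x": 0, "y": 0, "z": 0, "jaw": 0.03}
    - {"rx": 0, "ry": 0, "rz": 0, "x": 0, "y": 0, "z": 0, "jaw": 0.03}

```text
time: 13.1
tool_pos: [0.4914, -0.2144, -0.0381]
eef_rot: [3.141, -0.0, 1.571]
ft_force: [-2.0, 1.0, 5.7]
gripper_width: 0.349
```

The table is felt at TCP z ≈ -0.038. I'll sweep with the tips about 6 mm up (TCP z ≈ -0.032), which clears the 3 mm tray floor.

move_arm:
  motion:
    - {"rx": 0, "ry": 0, "rz": 0, "x": 0, "y": 0, "z": -0.006, "jaw": 0.03}
    - {"rx": 0, "ry": 0, "rz": 0, "x": 0.01, "y": 0, "z": 0, "jaw": 0.03}
    - {"rx": 0, "ry": 0, "rz": 0, "x": 0.01, "y": 0, "z": 0, "jaw": 0.03}
    - {"rx": 0, "ry": 0, "rz": 0, "x": 0.015, "y": 0, "z": 0, "jaw": 0.03}
    - {"rx": 0, "ry": 0, "rz": 0, "x": 0.015, "y": 0, "z": 0, "jaw": 0.03}
    - {"rx": 0, "ry": 0, "rz": 0, "x": 0.015, "y": 0, "z": 0, "jaw": 0.03}
    - {"rx": 0, "ry": 0, "rz": 0, "x": 0.015, "y": 0, "z": 0, "jaw": 0.03}
    - {"rx": 0, "ry": 0, "rz": 0, "x": 0.015, "y": 0, "z": 0, "jaw": 0.03}
    - {"rx": 0, "ry": 0, "rz": 0, "x": 0.015, "y": 0, "z": 0, "jaw": 0.03}
    - {"rx": 0, "ry": 0, "rz": 0, "x": 0.015, "y": 0, "z": 0, "jaw": 0.03}

```text
time: 14.1
tool_pos: [0.4911, -0.0874, -0.0326]
eef_rot: [-3.141, -0.0, 1.572]
ft_force: [0.1, -0.1, 0.7]
gripper_width: 0.352
```

move_arm:
  motion:
    - {"rx": 0, "ry": 0, "rz": 0, "x": 0.012, "y": 0, "z": 0, "jaw": 0.03}
    - {"rx": 0, "ry": 0, "rz": 0, "x": 0.012, "y": 0, "z": 0, "jaw": 0.03}
    - {"rx": 0, "ry": 0, "rz": 0, "x": 0.012, "y": 0, "z": 0, "jaw": 0.03}
    - {"rx": 0, "ry": 0, "rz": 0, "x": 0.012, "y": 0, "z": 0, "jaw": 0.03}
    - {"rx": 0, "ry": 0, "rz": 0, "x": 0.012, "y": 0, "z": 0, "jaw": 0.03}
    - {"rx": 0, "ry": 0, "rz": 0, "x": 0.012, "y": 0, "z": 0, "jaw": 0.03}
    - {"rx": 0, "ry": 0, "rz": 0, "x": 0.012, "y": 0, "z": 0, "jaw": 0.03}
    - {"rx": 0, "ry": 0, "rz": 0, "x": 0.012, "y": 0, "z": 0, "jaw": 0.03}
    - {"rx": 0, "ry": 0, "rz": 0, "x": 0.012, "y": 0, "z": 0, "jaw": 0.03}
    - {"rx": 0, "ry": 0, "rz": 0, "x": 0.012, "y": 0, "z": 0, "jaw": 0.03}

```text
time: 15.1
tool_pos: [0.4913, 0.0316, -0.0325]
eef_rot: [-3.142, 0.0, 1.571]
ft_force: [0.0, 0.1, -0.2]
gripper_width: 0.35
```

```bash
python3 - <<'E'
from h import *
b=capture('wrist')[:,:,::-1]
cv2.imwrite('pics/t5.png',cv2.resize(b,(480,300)))
E
```

```text
(no output)
```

View pics/t5.png

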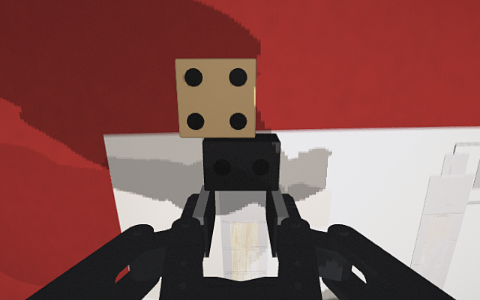

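Both pieces sit square in front of the fingers, block (242,165) with the plate (215,98) ahead of it. On into the tray.

move_arm:
  motion:
    - {"rx": 0, "ry": 0, "rz": 0, "x": 0.013, "y": 0, "z": 0, "jaw": 0.03}
    - {"rx": 0, "ry": 0, "rz": 0, "x": 0.013, "y": 0, "z": 0, "jaw": 0.03}
    - {"rx": 0, "ry": 0, "rz": 0, "x": 0.013, "y": 0, "z": 0, "jaw": 0.03}
    - {"rx": 0, "ry": 0, "rz": 0, "x": 0.013, "y": 0, "z": 0, "jaw": 0.03}
    - {"rx": 0, "ry": 0, "rz": 0, "x": 0.013, "y": 0, "z": 0, "jaw": 0.03}
    - {"rx": 0, "ry": 0, "rz": 0, "x": 0.013, "y": 0, "z": 0, "jaw": 0.03}
    - {"rx": 0, "ry": 0, "rz": 0, "x": 0.013, "y": 0, "z": 0, "jaw": 0.03}
    - {"rx": 0, "ry": 0, "rz": 0, "x": 0.013, "y": 0, "z": 0, "jaw": 0.03}
    - {"rx": 0, "ry": 0, "rz": 0, "x": 0.013, "y": 0, "z": 0, "jaw": 0.03}
    - {"rx": 0, "ry": 0, "rz": 0, "x": 0.013, "y": 0, "z": 0, "jaw": 0.03}

```text
time: 16.15
tool_pos: [0.4913, 0.1617, -0.0325]
eef_rot: [-3.142, 0.0, 1.571]
ft_force: [-0.4, -0.4, -0.3]
gripper_width: 0.353
```

move_arm:
  motion:
    - {"rx": 0, "ry": 0, "rz": 0, "x": 0.013, "y": 0, "z": 0, "jaw": 0.03}
    - {"rx": 0, "ry": 0, "rz": 0, "x": 0.013, "y": 0, "z": 0, "jaw": 0.03}
    - {"rx": 0, "ry": 0, "rz": 0, "x": 0.013, "y": 0, "z": 0, "jaw": 0.03}
    - {"rx": 0, "ry": 0, "rz": 0, "x": 0.013, "y": 0, "z": 0, "jaw": 0.03}
    - {"rx": 0, "ry": 0, "rz": 0, "x": 0.013, "y": 0, "z": 0, "jaw": 0.03}
    - {"rx": 0, "ry": 0, "rz": 0, "x": 0.013, "y": 0, "z": 0, "jaw": 0.03}
    - {"rx": 0, "ry": 0, "rz": 0, "x": 0.013, "y": 0, "z": 0, "jaw": 0.03}
    - {"rx": 0, "ry": 0, "rz": 0, "x": 0.013, "y": 0, "z": 0, "jaw": 0.03}
    - {"rx": 0, "ry": 0, "rz": 0, "x": 0.013, "y": 0, "z": 0, "jaw": 0.03}
    - {"rx": 0, "ry": 0, "rz": 0, "x": 0.01, "y": 0, "z": 0, "jaw": 0.03}

```text
time: 17.15
tool_pos: [0.4912, 0.2891, -0.0326]
eef_rot: [-3.142, -0.0, 1.571]
ft_force: [-0.0, -0.2, 0.7]
gripper_width: 0.348
```

```bash
cat > w.py <<'E'
from h import *
s=r.sense();b=capture('wrist')[:,:,::-1];print(s['tool_pos'])
import sys;cv2.imwrite(sys.argv[1],cv2.resize(b,(480,300)))
for q,z in dict(block_c=.021,plate_c=.015,strip_c=.015).items():
  for d in spotter.masks_of(q,'wrist')[:2]:
    c=max(cv2.findContours(d['region'].astype('uint8'),0,1)[0],key=cv2.contourArea)
    x=cv2.minAreaRect((world_w(c[:,0],z,s)[:,:2]*1000).astype('float32'));print(q,d['confidence'],d['pixel'],np.round(x[0]),np.round(x[1]),round(x[2]))
E
python3 w.py pics/t6.png
```

```text
[ 0.49123043  0.28905683 -0.03257932]
block_c 0.65 [324.9, 222.7] [491. 317.] [40. 31.] 0
plate_c 0.96 [287.7, 135.5] [478. 348.] [41. 40.] 0
```

View pics/t6.png

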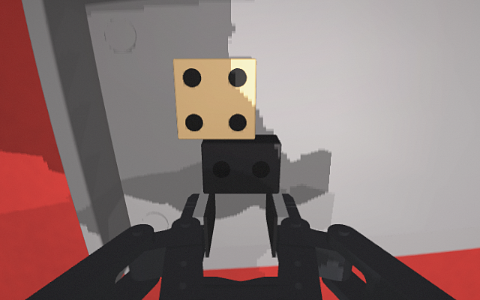

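The block is about 75 mm in from the lip edge and the plate about 105 mm, both on the tray floor. Next I lift straight up and go back for the strip (lane x = 0.622).

move_arm:
  motion:
    - {"rx": 0, "ry": 0, "rz": 0, "x": -0.004, "y": 0, "z": 0, "jaw": 0.03}
    - {"rx": 0, "ry": 0, "rz": 0, "x": 0, "y": 0, "z": -0.03, "jaw": 0.03}
    - {"rx": 0, "ry": 0, "rz": 0, "x": 0, "y": 0, "z": -0.035, "jaw": 0.03}
    - {"rx": 0, "ry": 0, "rz": 0, "x": 0, "y": 0, "z": -0.035, "jaw": 0.03}
    - {"rx": 0, "ry": 0, "rz": 0, "x": -0.03, "y": 0.02, "z": -0.02, "jaw": 0.03}
    - {"rx": 0, "ry": 0, "rz": 0, "x": -0.04, "y": 0.02, "z": 0, "jaw": 0.03}
    - {"rx": 0, "ry": 0, "rz": 0, "x": -0.04, "y": 0.02, "z": 0, "jaw": 0.03}
    - {"rx": 0, "ry": 0, "rz": 0, "x": -0.04, "y": 0.02, "z": 0, "jaw": 0.03}
    - {"rx": 0, "ry": 0, "rz": 0, "x": -0.04, "y": 0.02, "z": 0, "jaw": 0.03}
    - {"rx": 0, "ry": 0, "rz": 0, "x": -0.04, "y": 0.02, "z": 0, "jaw": 0.03}

```text
time: 18.35
tool_pos: [0.6115, 0.0507, 0.0876]
eef_rot: [-3.141, 0.0, 1.569]
ft_force: [-0.0, -0.0, 0.2]
gripper_width: 0.352
```

move_arm:
  motion:
    - {"rx": 0, "ry": 0, "rz": 0, "x": -0.035, "y": 0.01, "z": 0, "jaw": 0.03}
    - {"rx": 0, "ry": 0, "rz": 0, "x": -0.035, "y": 0, "z": 0, "jaw": 0.03}
    - {"rx": 0, "ry": 0, "rz": 0, "x": -0.035, "y": 0, "z": 0, "jaw": 0.03}
    - {"rx": 0, "ry": 0, "rz": 0, "x": -0.035, "y": 0, "z": 0, "jaw": 0.03}
    - {"rx": 0, "ry": 0, "rz": 0, "x": -0.035, "y": 0, "z": 0, "jaw": 0.03}
    - {"rx": 0, "ry": 0, "rz": 0, "x": -0.035, "y": 0, "z": 0, "jaw": 0.03}
    - {"rx": 0, "ry": 0, "rz": 0, "x": -0.03, "y": 0, "z": 0, "jaw": 0.03}
    - {"rx": 0, "ry": 0, "rz": 0, "x": 0, "y": 0, "z": 0, "jaw": 0.03}
    - {"rx": 0, "ry": 0, "rz": 0, "x": 0, "y": 0, "z": 0, "jaw": 0.03}
    - {"rx": 0, "ry": 0, "rz": 0, "x": 0, "y": 0, "z": 0, "jaw": 0.03}

```text
time: 19.35
tool_pos: [0.6211, -0.1853, 0.0873]
eef_rot: [-3.141, -0.001, 1.571]
ft_force: [-0.2, 1.3, -0.1]
gripper_width: 0.354
```

```bash
sed -i 's/strip_c=.015/strip_c=.012/' w.py; python3 w.py pics/t7.png; python3 -c "
from h import *
s=r.sense();capture('wrist')
for q,z in (('strip_c',.012),('pot',.046)):print(q,[(d['confidence'],d['pixel'],world_w([d['pixel']],z,s)[0].round(3)) for d in spotter.find_in(q,'wrist')])"
```

```text
[ 0.62113536 -0.18534974  0.08727279]
plate_c 0.54 [225.8, 19.9] [556. -71.] [34. 48.] 89
strip_c 0.82 [319.8, 109.1] [ 619. -124.] [24. 63.] 45
strip_c [(0.79, [316.5, 109.0], array([ 0.618, -0.124,  0.012]))]
pot [(0.7, [223.3, 21.5], array([ 0.565, -0.073,  0.046]))]
```

View pics/t7.png

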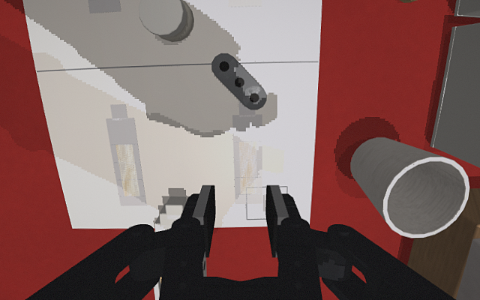

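The strip is at (0.619,-0.124), at 45°. Its rear end could enter the 30 mm gap, so I'll close the gap to 14 mm and go down a little less, because closing pushes the tips forward.

move_arm:
  motion:
    - {"rx": 0, "ry": 0, "rz": 0, "x": 0, "y": 0.002, "z": 0.02, "jaw": 0.014}
    - {"rx": 0, "ry": 0, "rz": 0, "x": 0, "y": 0, "z": 0.03, "jaw": 0.014}
    - {"rx": 0, "ry": 0, "rz": 0, "x": 0, "y": 0, "z": 0.03, "jaw": 0.014}
    - {"rx": 0, "ry": 0, "rz": 0, "x": 0, "y": 0, "z": 0.02, "jaw": 0.014}
    - {"rx": 0, "ry": 0, "rz": 0, "x": 0, "y": 0, "z": 0.01, "jaw": 0.014}
    - {"rx": 0, "ry": 0, "rz": 0, "x": 0, "y": 0, "z": 0.006, "jaw": 0.014}
    - {"rx": 0, "ry": 0, "rz": 0, "x": 0, "y": 0, "z": 0, "jaw": 0.014}
    - {"rx": 0, "ry": 0, "rz": 0, "x": 0, "y": 0, "z": 0, "jaw": 0.014}
    - {"rx": 0, "ry": 0, "rz": 0, "x": 0.01, "y": 0, "z": 0, "jaw": 0.014}
    - {"rx": 0, "ry": 0, "rz": 0, "x": 0.005, "y": 0, "z": 0, "jaw": 0.014}

```text
time: 20.7
tool_pos: [0.6239, -0.1699, -0.0278]
eef_rot: [3.14, -0.001, 1.571]
ft_force: [0.4, 0.1, 0.7]
gripper_width: 0.166
```

move_arm:
  motion:
    - {"rx": 0, "ry": 0, "rz": 0, "x": 0.006, "y": 0, "z": 0, "jaw": 0.014}
    - {"rx": 0, "ry": 0, "rz": 0, "x": 0.006, "y": 0, "z": 0, "jaw": 0.014}
    - {"rx": 0, "ry": 0, "rz": 0, "x": 0.006, "y": 0, "z": 0, "jaw": 0.014}
    - {"rx": 0, "ry": 0, "rz": 0, "x": 0.006, "y": 0, "z": 0, "jaw": 0.014}
    - {"rx": 0, "ry": 0, "rz": 0, "x": 0.006, "y": 0, "z": 0, "jaw": 0.014}
    - {"rx": 0, "ry": 0, "rz": 0, "x": 0.006, "y": 0, "z": 0, "jaw": 0.014}
    - {"rx": 0, "ry": 0, "rz": 0, "x": 0, "y": 0, "z": 0, "jaw": 0.014}
    - {"rx": 0, "ry": 0, "rz": 0, "x": 0, "y": 0, "z": 0, "jaw": 0.014}
    - {"rx": 0, "ry": 0, "rz": 0, "x": 0, "y": 0, "z": 0, "jaw": 0.014}
    - {"rx": 0, "ry": 0, "rz": 0, "x": 0, "y": 0, "z": 0, "jaw": 0.014}

```text
time: 21.7
tool_pos: [0.6232, -0.1358, -0.0286]
eef_rot: [-3.141, 0.0, 1.57]
ft_force: [0.2, -0.4, 0.1]
gripper_width: 0.163
```

```bash
python3 w.py pics/t8.png
```

```text
[ 0.62319304 -0.13582633 -0.02856806]
strip_c 0.76 [289.7, 189.1] [ 612. -100.] [26. 63.] 65
```

View pics/t8.png

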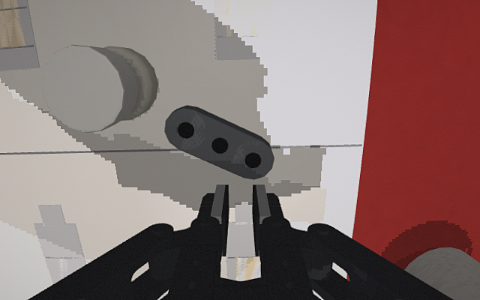

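The strip has turned to about 25° off square, and its low-x end leads with only about 10 mm to the pot. I'll back off, turn the tool 0.44 rad so the fingers lie flush on the strip's back, and push diagonally away from the pot.

move_arm:
  motion:
    - {"rx": 0, "ry": 0, "rz": 0, "x": -0.01, "y": 0, "z": 0, "jaw": 0.014}
    - {"rx": 0, "ry": 0, "rz": 0, "x": 0, "y": -0.012, "z": 0, "jaw": 0.014}
    - {"rx": 0, "ry": 0, "rz": 0, "x": 0, "y": -0.011, "z": 0, "jaw": 0.014}
    - {"rx": 0, "ry": 0, "rz": 0.145, "x": 0, "y": 0, "z": 0, "jaw": 0.014}
    - {"rx": 0, "ry": 0, "rz": 0.145, "x": 0, "y": 0, "z": 0, "jaw": 0.014}
    - {"rx": 0, "ry": 0, "rz": 0.146, "x": 0, "y": 0, "z": 0, "jaw": 0.014}
    - {"rx": 0, "ry": 0, "rz": 0, "x": 0.01, "y": -0.004, "z": 0, "jaw": 0.014}
    - {"rx": 0, "ry": 0, "rz": 0, "x": 0.008, "y": -0.004, "z": 0, "jaw": 0.014}
    - {"rx": 0, "ry": 0, "rz": 0, "x": 0, "y": 0, "z": 0, "jaw": 0.014}
    - {"rx": 0, "ry": 0, "rz": 0, "x": 0, "y": 0, "z": 0, "jaw": 0.014}

```text
time: 22.9
tool_pos: [0.6008, -0.1252, -0.0285]
eef_rot: [3.142, -0.0, 1.138]
ft_force: [0.7, -0.7, 0.3]
gripper_width: 0.164
```

```bash
python3 w.py pics/t9.png
```

```text
[ 0.60081426 -0.12515457 -0.02846562]
strip_c 0.68 [321.4, 206.4] [ 612. -100.] [26. 62.] 64
```

The strip hasn't shifted: (0.612,-0.100), still flush-oriented and centred. I'll push 40 mm along the tool's x axis.

move_arm:
  motion:
    - {"rx": 0, "ry": 0, "rz": 0, "x": 0.005, "y": 0, "z": 0, "jaw": 0.014}
    - {"rx": 0, "ry": 0, "rz": 0, "x": 0.005, "y": 0, "z": 0, "jaw": 0.014}
    - {"rx": 0, "ry": 0, "rz": 0, "x": 0.005, "y": 0, "z": 0, "jaw": 0.014}
    - {"rx": 0, "ry": 0, "rz": 0, "x": 0.005, "y": 0, "z": 0, "jaw": 0.014}
    - {"rx": 0, "ry": 0, "rz": 0, "x": 0.005, "y": 0, "z": 0, "jaw": 0.014}
    - {"rx": 0, "ry": 0, "rz": 0, "x": 0.005, "y": 0, "z": 0, "jaw": 0.014}
    - {"rx": 0, "ry": 0, "rz": 0, "x": 0.005, "y": 0, "z": 0, "jaw": 0.014}
    - {"rx": 0, "ry": 0, "rz": 0, "x": 0.005, "y": 0, "z": 0, "jaw": 0.014}
    - {"rx": 0, "ry": 0, "rz": 0, "x": 0.004, "y": 0, "z": 0, "jaw": 0.014}
    - {"rx": 0, "ry": 0, "rz": 0, "x": 0, "y": 0, "z": 0, "jaw": 0.014}

```text
time: 24.1
tool_pos: [0.6196, -0.0849, -0.0286]
eef_rot: [-3.141, -0.0, 1.136]
ft_force: [0.9, -0.1, -0.9]
gripper_width: 0.166
```

```bash
python3 w.py pics/t10.png; python3 -c "
from h import *
s=r.sense();capture('wrist')
print([(d['confidence'],d['pixel'],world_w([d['pixel']],.03,s)[0].round(3)) for d in spotter.find_in('pot','wrist')])"
```

```text
[ 0.61959325 -0.08487329 -0.0286063 ]
plate_c 0.61 [318.4, 211.0] [630. -61.] [27. 62.] 65
strip_c 0.58 [321.6, 210.6] [630. -62.] [27. 63.] 65
[(0.9, [169.2, 289.1], array([ 0.565, -0.061,  0.03 ]))]
```

move_arm:
  motion:
    - {"rx": 0, "ry": 0, "rz": -0.08, "x": 0.01, "y": 0, "z": 0, "jaw": 0.014}
    - {"rx": 0, "ry": 0, "rz": -0.08, "x": 0.01, "y": 0, "z": 0, "jaw": 0.014}
    - {"rx": 0, "ry": 0, "rz": -0.08, "x": 0.01, "y": 0, "z": 0, "jaw": 0.014}
    - {"rx": 0, "ry": 0, "rz": -0.08, "x": 0.01, "y": 0, "z": 0, "jaw": 0.014}
    - {"rx": 0, "ry": 0, "rz": -0.08, "x": 0.01, "y": 0, "z": 0, "jaw": 0.014}
    - {"rx": 0, "ry": 0, "rz": -0.08, "x": 0.01, "y": 0, "z": 0, "jaw": 0.014}
    - {"rx": 0, "ry": 0, "rz": 0, "x": 0.01, "y": 0, "z": 0, "jaw": 0.014}
    - {"rx": 0, "ry": 0, "rz": 0, "x": 0.01, "y": 0, "z": 0, "jaw": 0.014}
    - {"rx": 0, "ry": 0, "rz": 0, "x": 0, "y": 0, "z": 0, "jaw": 0.014}
    - {"rx": 0, "ry": 0, "rz": 0, "x": 0, "y": 0, "z": 0, "jaw": 0.014}

```text
time: 25.4
tool_pos: [0.6322, -0.008, -0.0285]
eef_rot: [-3.141, 0.0, 1.614]
ft_force: [-0.3, 0.0, -0.2]
gripper_width: 0.162
```

```bash
python3 w.py pics/t11.png
```

```text
[ 0.63222211 -0.0079765  -0.02852863]
strip_c 0.92 [319.2, 208.8] [630.  20.] [63. 26.] 2
```

The strip is at (0.630, 0.020), square and centred on the fingers, and past the pot. Now into the tray.

move_arm:
  motion:
    - {"rx": 0, "ry": 0, "rz": 0, "x": 0.008, "y": 0, "z": 0, "jaw": 0.014}
    - {"rx": 0, "ry": 0, "rz": 0, "x": 0.014, "y": 0, "z": 0, "jaw": 0.014}
    - {"rx": 0, "ry": 0, "rz": 0, "x": 0.014, "y": 0, "z": 0, "jaw": 0.014}
    - {"rx": 0, "ry": 0, "rz": 0, "x": 0.014, "y": 0, "z": 0, "jaw": 0.014}
    - {"rx": 0, "ry": 0, "rz": 0, "x": 0.014, "y": 0, "z": 0, "jaw": 0.014}
    - {"rx": 0, "ry": 0, "rz": 0, "x": 0.014, "y": 0, "z": 0, "jaw": 0.014}
    - {"rx": 0, "ry": 0, "rz": 0, "x": 0.014, "y": 0, "z": 0, "jaw": 0.014}
    - {"rx": 0, "ry": 0, "rz": 0, "x": 0.014, "y": 0, "z": 0, "jaw": 0.014}
    - {"rx": 0, "ry": 0, "rz": 0, "x": 0.014, "y": 0, "z": 0, "jaw": 0.014}
    - {"rx": 0, "ry": 0, "rz": 0, "x": 0.014, "y": 0, "z": 0, "jaw": 0.014}

```text
time: 26.6
tool_pos: [0.6263, 0.127, -0.0285]
eef_rot: [3.142, 0.0, 1.615]
ft_force: [0.3, 0.0, 0.1]
gripper_width: 0.163
```

```bash
python3 w.py pics/t12.png
```

```text
[ 0.62634437  0.12702037 -0.02852937]
plate_c 0.72 [55.6, 359.8] [496.  63.] [79. 41.] 4
strip_c 0.66 [320.7, 213.7] [625. 152.] [63. 27.] 2
```

move_arm:
  motion:
    - {"rx": 0, "ry": 0, "rz": 0, "x": 0.014, "y": 0, "z": 0, "jaw": 0.014}
    - {"rx": 0, "ry": 0, "rz": 0, "x": 0.014, "y": 0, "z": 0, "jaw": 0.014}
    - {"rx": 0, "ry": 0, "rz": 0, "x": 0.014, "y": 0, "z": 0, "jaw": 0.014}
    - {"rx": 0, "ry": 0, "rz": 0, "x": 0.014, "y": 0, "z": 0, "jaw": 0.014}
    - {"rx": 0, "ry": 0, "rz": 0, "x": 0.014, "y": 0, "z": 0, "jaw": 0.014}
    - {"rx": 0, "ry": 0, "rz": 0, "x": 0.014, "y": 0, "z": 0, "jaw": 0.014}
    - {"rx": 0, "ry": 0, "rz": 0, "x": 0.014, "y": 0, "z": 0, "jaw": 0.014}
    - {"rx": 0, "ry": 0, "rz": 0, "x": 0.014, "y": 0, "z": 0, "jaw": 0.014}
    - {"rx": 0, "ry": 0, "rz": 0, "x": 0.014, "y": 0, "z": 0, "jaw": 0.014}
    - {"rx": 0, "ry": 0, "rz": 0, "x": 0.014, "y": 0, "z": 0, "jaw": 0.014}

```text
time: 27.8
tool_pos: [0.6201, 0.2669, -0.0286]
eef_rot: [-3.142, -0.0, 1.615]
ft_force: [-0.0, 0.8, -0.9]
gripper_width: 0.161
```

```bash
python3 w.py pics/t13.png
```

```text
[ 0.62013401  0.26694935 -0.02856447]
block_c 0.63 [35.5, 148.7] [507. 317.] [29. 33.] 90
plate_c 0.83 [15.7, 65.6] [502. 349.] [40. 16.] 80
strip_c 0.96 [316.9, 216.8] [618. 291.] [64. 27.] 3
```

Strip centre is at y = 0.291, 38–50 mm in. I'll push 30 mm more for margin, then lift clear.

move_arm:
  motion:
    - {"rx": 0, "ry": 0, "rz": 0, "x": 0.01, "y": 0, "z": 0, "jaw": 0.014}
    - {"rx": 0, "ry": 0, "rz": 0, "x": 0.01, "y": 0, "z": 0, "jaw": 0.014}
    - {"rx": 0, "ry": 0, "rz": 0, "x": 0.01, "y": 0, "z": 0, "jaw": 0.014}
    - {"rx": 0, "ry": 0, "rz": 0, "x": -0.005, "y": 0, "z": 0, "jaw": 0.014}
    - {"rx": 0, "ry": 0, "rz": 0, "x": 0, "y": 0, "z": -0.02, "jaw": 0.014}
    - {"rx": 0, "ry": 0, "rz": 0, "x": 0, "y": 0, "z": -0.04, "jaw": 0.014}
    - {"rx": 0, "ry": 0, "rz": 0, "x": 0, "y": 0, "z": -0.04, "jaw": 0.014}
    - {"rx": 0, "ry": 0, "rz": 0, "x": 0, "y": 0, "z": -0.04, "jaw": 0.014}
    - {"rx": 0, "ry": 0, "rz": 0, "x": 0, "y": 0, "z": -0.04, "jaw": 0.014}
    - {"rx": 0, "ry": 0, "rz": 0, "x": 0, "y": 0, "z": -0.02, "jaw": 0.014}

```text
time: 29.0
tool_pos: [0.6207, 0.29, 0.1757]
eef_rot: [3.137, -0.001, 1.614]
ft_force: [0.3, -0.5, 0.1]
gripper_width: 0.162
```

move_arm:
  motion:
    - {"rx": 0, "ry": 0, "rz": 0, "x": -0.045, "y": 0, "z": 0, "jaw": 0.014}
    - {"rx": 0, "ry": 0, "rz": 0, "x": -0.045, "y": 0, "z": 0, "jaw": 0.014}
    - {"rx": 0, "ry": 0, "rz": 0, "x": -0.045, "y": 0, "z": 0, "jaw": 0.014}
    - {"rx": 0, "ry": 0, "rz": 0, "x": -0.045, "y": 0, "z": 0, "jaw": 0.014}
    - {"rx": 0, "ry": 0, "rz": 0, "x": 0, "y": 0, "z": 0, "jaw": 0.014}
    - {"rx": 0, "ry": 0, "rz": 0, "x": 0, "y": 0, "z": 0, "jaw": 0.014}
    - {"rx": 0, "ry": 0, "rz": 0, "x": 0, "y": 0, "z": 0, "jaw": 0.014}
    - {"rx": 0, "ry": 0, "rz": 0, "x": 0, "y": 0, "z": 0, "jaw": 0.014}
    - {"rx": 0, "ry": 0, "rz": 0, "x": 0, "y": 0, "z": 0, "jaw": 0.014}
    - {"rx": 0, "ry": 0, "rz": 0, "x": 0, "y": 0, "z": 0, "jaw": 0.014}

```text
time: 30.0
tool_pos: [0.6269, 0.1118, 0.1713]
eef_rot: [-3.141, 0.0, 1.616]
ft_force: [-1.2, -0.6, -0.1]
gripper_width: 0.163
```

```bash
python3 w.py pics/t14.png; python3 - <<'E'
from h import *
capture('top');capture('scene')
H=dict(strip_c=.015,plate_c=.015,block_c=.021,pot=.046,boat=.03,spare_strip=.012,spare_plate=.012,wheel=.018,cup=.085)
for q,z in H.items(): print(q,mask_rect(q,'top',z,1))
for q in('strip_c','plate_c','block_c','pot'): print('scene',q,[(d['pixel'],world('scene',[d['pixel']],H[q])[0].round(3)) for d in spotter.find_in(q,'scene')[:2]])
E
```

```text
[0.62694584 0.11175352 0.17129831]
strip_c []
plate_c [(0.61, array([335., 213.]), array([558., -69.]), array([34., 33.]), 1)]
block_c []
pot []
boat [(0.84, array([418., 217.]), array([ 550., -314.]), array([150.,  57.]), 89)]
spare_strip [(0.58, array([317., 144.]), array([773., -20.]), array([57., 25.]), 80)]
spare_plate [(0.77, array([436., 266.]), array([ 402., -392.]), array([40., 38.]), 40)]
wheel [(0.55, array([273., 150.]), array([750., 122.]), array([44., 25.]), 2)]
cup []
scene strip_c [([468.3, 205.4], array([0.622, 0.326, 0.015])), ([460.6, 183.7], array([0.551, 0.332, 0.015]))]
scene plate_c [([459.9, 166.1], array([0.491, 0.352, 0.015])), ([341.2, 278.5], array([ 0.777, -0.022,  0.015]))]
scene block_c [([445.1, 167.5], array([0.496, 0.307, 0.021]))]
scene pot [([310.1, 202.1], array([ 0.586, -0.067,  0.046]))]
```

All three pieces are well inside the tray and the pot, boat and spares are where they started, so I'm handing in.

```bash
python3 -c "
from plant import r
s=r.sense();print(s['time'],s['ft_force']);print(r.job_done())"
```

```text
30.95 [-0.31337677 -0.72672147 -0.86721822]
the job is handed in; nothing more can be done
None
```

I swept all three pieces into the tray without picking any up and handed the job in at about 31 s of the 67 s allowed.

- **Block and plate:** these went in together in one straight sweep.
- **Strip:** its leading end began swinging towards the pot. I backed off, turned the fingers flush against it, pushed it away from the pot, then took it straight in.

**Last checks, by camera:**

| Thing | Position (x, y in m) | Result |
|---|---|---|
| strip | (0.62, 0.326) | about 75 mm or more in from the lip edge |
| plate | (0.48–0.49, 0.35) | about 110 mm in |
| block | (0.49, 0.31) | about 70 mm in |
| pot, boat, spare strip, spare plate | – | within about 3 mm of their starting readings |

The fingers were raised clear at the end, with no contact force.

**Checks that failed or disagreed:**
- The real fingertips were about 38 mm behind the reported TCP at the opening I used. My first sweep therefore passed over the block and plate without touching them. I found the true height by feeling for the table and worked from that.
- In the last top picture the detector called the pot "plate", but at the pot's old position. The scene camera put the pot about 30 mm off in x; that reading came from the visible middle projected at rim height, so I trusted the top view.
- The wheel's last reading was about 9 mm off, with only part of it visible, and the cup was not detected at all. The arm went near neither of them with the fingers down.

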